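# Clamp the project box with the shaft-collar jaw

### The arm

A 7-joint arm with a two-finger parallel gripper is mounted at the origin on the work surface. World frame = base frame: x ahead of the robot, y to its left, z up, the work surface at z = 0. Lengths are in mm, angles in rad, forces in N, time in s.
With the tool pointing down it reaches from about 425 to 875 mm from the base axis. Payload 8.4 kg.
Tool frame: the origin (TCP) lies midway between the tips of the shut fingers; the grasp point (between the pads) lies 19 mm behind it; z points along the fingers, y is the direction in which the jaws open and shut (so a half turn about z gives the same grasp; the last joint's range is limited). The gripper opens to 87 mm and grips with 3 to 60 N. Pads are 19 mm wide; open, the fingers measure 117 mm over their backs; the gripper's body (75 mm by 190 mm) begins 51 mm behind the grasp point.
Start: joints at [-1.392, 0.333, 0.04, 1.465, -0.013, 1.343, -0.059], TCP at [178.258, 625.05, 222.546] pointing down, gripper open.
Joint ranges: [-2.58, 2.58], [-0.38, 2.09], [-1.3, 1.39], [0.25, 2.4], [-1.5, 4.64], [0.08, 2.09], [-2.65, 2.65]. Speed limits (rad/s): [2.22, 2.22, 2.79, 2.79, 3.14, 3.14, 3.14].

### API

Orientations are given as [roll, pitch, yaw] about the fixed x, y, z axes, in that order (R = Rz(yaw) Ry(pitch) Rx(roll)).
In Python, from cell import arm gives the robot as it stands. The module is installed in compiled form; this text tells all that it offers.
- The arm moves only by the shell command python3 -m pendant 'ROWS' [FORCE]. ROWS is JSON, a list of rows, each an object with "hand": the gripper's target within -1 to 1 (fully open at 1, half-way at 0, shut at -1); "translation": the shift along the tool's x, y, z in cm, a list of three; "turn": the turn about the tool's z in rad. A call has 1 to 20 rows; each row shifts and turns the commanded pose from where the row before left it, along the tool's axes as they then stand; what a row does not reach is not made up. A row lasts 1/8 s, in which the tool goes at most 62.5 mm and 10.7 degrees, less where a joint would pass 70% of its speed; a pose out of reach is approached as far as the arm can. A call is refused whole if a number of a shift passes 6.25 or a number of a turn 0.188, either way. A call with a gripper value outside its range is refused whole. The fingers move at their own pace and stop on an object; FORCE is the grip in N (left out, the last holds). Time passes only in rows, so rows that do not move let the fingers close. It gives the time, the measured TCP pose, the force and the opening at its end, in the units of the state.
- arm.sense(): the state, without advancing time (a new reading comes with each control period).
- arm.get_image(name): name is "side" or "top" or "wrist"; returns (picture, depth): 384x512x3 uint8, blue, green, red; 384x512 float32, mm along the optical axis (not along the pixel's ray), 0 where there is no reading.
- arm.camera_info(name): a dict with "intrinsics" (3x3 intrinsics, pixels), "xyz" and "attitude" of the camera in the world. Camera axes: x right, y up, looking along -z (the intrinsics and any distortion apply to the point x, -y, -z); pixel columns grow to the right and rows downward; lengths in mm; the calibration is good to about 2 mm. The wrist camera is an equidistant fisheye: a pixel r from the principal point sees the ray r / f radians off the axis. A picture is of the moment at which its call begins: read the wrist's pose just before it. camera_info takes no time and is no camera call; for the wrist camera it gives the pose at the moment of the call.
- arm.close_job(): hands the job in, once; it reports no verdict.
The state is a dict: "clock": time; "joints": joint angles; "qd": joint speeds; "joint_efforts": joint torques, N m; "ee_pos": TCP position; "ee_rot": TCP orientation; "force": force on the tool from outside, world axes, zero at the start; "ft_torque": the same for the moment, N m; "finger_gap": finger opening in mm.
Only numpy, scipy, OpenCV 4.12 (cv2) and the standard library are available. Lean on these libraries where they do the work, as an engineer would, in place of code of your own. Each camera call takes 0.05 s, during which the arm holds its last target. There are 200 camera calls.

### The job

The grey project box lies loose in the blue work holder. Loosen the red-headed set screw of the collar, slide the collar along its shaft until its jaw has pushed the box against the rubber buffer and holds it snugly, and tighten the screw again so that the box stays held when you let go. Press gently, for the box is thin, and leave everything else on the board where it is.

Things in the scene. Friction and masses are not known exactly. Their poses are not given: they have to be found in the camera images.
- holder: blue work holder fixed on the green mat: base plate 130 x 300 x 12 mm, origin under its centre, z up, y along it. A 16 mm steel shaft (brass strip on top) runs along y at x = -35, z = 50 mm between end posts (62 mm high, y = -140 and +140). Sliding towards +y closes the jaw on the box. Near the +y end stands a dark buffer block; its pad, not given, lies 10 to 45 mm beyond the box: find it by feel.
- collar (a point): centre of the aluminium shaft collar (40 mm diameter, 30 mm long). It starts near the holder's -y post and slides towards +y, 40 to 100 mm being needed; it cannot turn. Tight, the screw holds it against over 20 N; loose, it slides with 1 to 2 N and springs back from the buffer if let go before the screw is tight.
- screw_head (a point): centre of the red bar-shaped head of the set screw, 47 mm above the collar's centre: 32 mm long along this point's x axis, 10 mm thick along its y axis, 30 mm high, z upright on the screw's axis; pinch it from above across the 10 mm. Also a good handle for sliding the collar. Its lower edge is 12 mm above the collar's top; nothing near it is as high.
- screw (a joint): turn of the set screw in rad: 0 = fully tight (stop), counter-clockwise from above loosens it, up to a stop at 1.5. Above about 0.5 the collar is free; below about 0.2 it is properly tight. Stiffness about 0.1 to 0.2 Nm. When tight the head's long side is turned 0.6 rad clockwise (from above) out of the holder's x axis.
- jaw: dark steel jaw plate fixed to the collar, reaching over the base to +x; this frame's origin is the collar's centre and its axes are those of the holder. Its rubber face, which meets the box, looks to +y and lies 17 mm from the collar's centre, 17 to 47 mm above the holder's underside.
- box: grey plastic project box, 60 (x) x 80 (y) x 35 mm, 0.1 kg, origin at the centre of its underside, loose on the holder's base between jaw and buffer, long side along the shaft. It slides with about 1 N. The buffer's rubber pad is sprung: about 3 N per mm over 6 mm. The box cracks when the jaw presses it with more than 20 N, and counts as held above 3 N.
- tweezers_a: bystander: steel tweezers 120 mm long, lying beside the holder
- tweezers_b: bystander: a second, dark-tipped pair of tweezers
- tray: bystander: blue parts tray 70 x 120 x 20 mm beyond the holder
- screwdriver: bystander: orange screwdriver 170 mm long
- jar: bystander: small amber jar, 45 mm high
- stand: bystander: black metal soldering stand, 110 to 140 mm high
- magnifier: bystander: magnifier on a small black base, about 155 mm high
Things that resemble listed ones, but are neither listed nor needed, are in the scene too. What is meant by the box is not purple, and is the smaller of those in its own colour.

How it is judged:
By the outcome, as a careful person would: the job done as asked, in the order asked, and still so for the second after the job is handed in, with the robot touching nothing.
It also fails if it takes over 48 s, if anything falls off the work surface, if the arm or the gripper's body presses on something with over 40 N, if the wrist force passes 120 N, or if a joint passes its speed limit or range.

## Working session

There is one attempt and no reset: what is moved stays moved. The work goes in short steps, Python scripts to look and compute and a shell command to move; the robot and the scene stay as the last step left them, time stands still between calls to the robot, and variables do not carry over. Pictures are saved under pics/ and viewed, about 8 in all and at most 12, crops included, and the job is handed in when it is done.

```bash
mkdir -p pics; cat > h.py <<'E'
import numpy as np, cv2
from scipy.spatial.transform import Rotation as R
from cell import arm
def snap(n,fn):
    ci=arm.camera_info(n); im,d=arm.get_image(n); cv2.imwrite('pics/'+fn+'.png',im); np.savez('pics/'+fn,im=im,d=d,K=ci['intrinsics'],p=ci['xyz'],a=np.array(ci['attitude']),n=n)
    return im,d
def world(fn,u,v,z=None,r=2):
    f=np.load('pics/'+fn+'.npz'); K=f['K'];d=f['d'];x=(u-K[0,2])/K[0,0];y=(v-K[1,2])/K[1,1]
    if str(f['n'])=='wrist':
        t=np.hypot(x,y); s=np.tan(t)/t if t>1e-9 else 1; x*=s;y*=s
    a=f['a']; M=a if a.shape==(3,3) else R.from_euler('xyz',a).as_matrix()
    ray=M@np.array([x,-y,-1.0])
    if z is not None: return f['p']+ray*(z-f['p'][2])/ray[2]
    q=d[int(v)-r:int(v)+r+1,int(u)-r:int(u)+r+1]; q=q[q>0]
    return f['p']+ray*np.median(q)
E
python3 - <<'E'
from h import *
s=arm.sense(); print({k:np.round(v,3) for k,v in s.items()})
for n in ['top','side']:
    im,d=snap(n,n+'0'); print(n,arm.camera_info(n))
    cv2.imwrite(f'pics/{n}0b.png',cv2.resize(im,(800,600),interpolation=cv2.INTER_CUBIC))
E
```

```text
{'clock': np.float64(0.0), 'joints': array([-1.392,  0.334,  0.04 ,  1.466, -0.013,  1.343, -0.059]), 'qd': array([-0.001, -0.   ,  0.001, -0.   , -0.   ,  0.001, -0.   ]), 'joint_efforts': array([ 0.0000e+00, -6.5636e+01,  1.3350e+00, -4.0380e+01, -6.0000e-02,
        4.5000e-02,  0.0000e+00]), 'ee_pos': array([178.154, 624.642, 221.653]), 'ee_rot': array([-3.14 ,  0.   ,  2.864]), 'force': array([-0.663, -0.586, -0.505]), 'ft_torque': array([-0.013,  0.05 , -0.003]), 'finger_gap': np.float64(87.133)}
top {'intrinsics': array([[434.43050264,   0.        , 262.04620367],
       [  0.        , 434.43050264, 189.67991337],
       [  0.        ,   0.        ,   1.        ]]), 'xyz': array([ 461.28344124,   -9.08080091, 1435.76143305]), 'attitude': array([ 6.38193911e-02,  6.12549025e-04, -1.57032303e+00])}
side {'intrinsics': array([[496.86465403,   0.        , 257.08532952],
       [  0.        , 496.86465403, 198.27923699],
       [  0.        ,   0.        ,   1.        ]]), 'xyz': array([-330.73770925, -888.42148115,  996.69713493]), 'attitude': array([ 0.94792682,  0.01740319, -0.81051862])}
```

View pics/top0b.png

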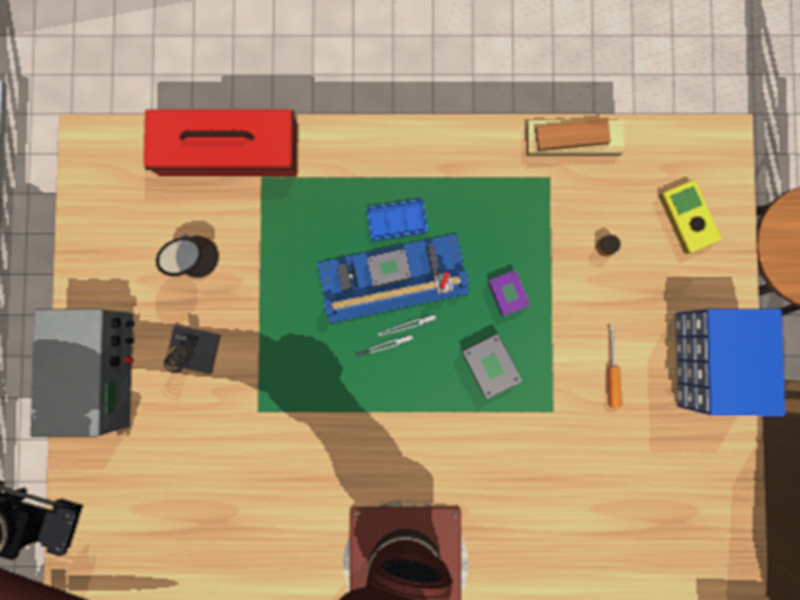

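View pics/side0b.png

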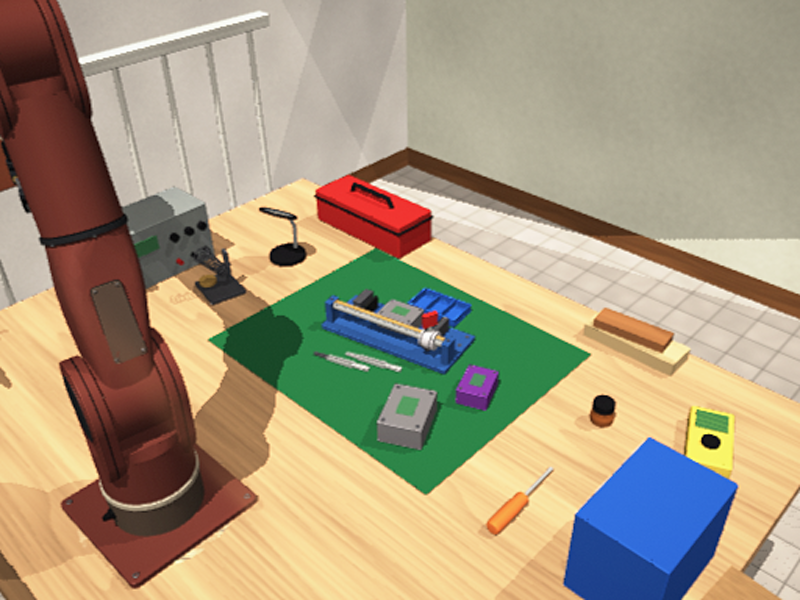

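The grey candidates are the box in the holder at (388,267) in the top view and a bigger loose one at (490,365). A purple one sits at (508,293). The one in the holder is the smaller grey box, so it fits. I'll confirm with an enlarged crop and read off points.

```bash
python3 - <<'E'
import cv2
im=cv2.imread('pics/top0.png')[140:215,195:310]
cv2.imwrite('pics/c1.png',cv2.resize(im,None,fx=6.9,fy=6.9,interpolation=cv2.INTER_CUBIC))
E
```

```text
(no output)
```

View pics/c1.png

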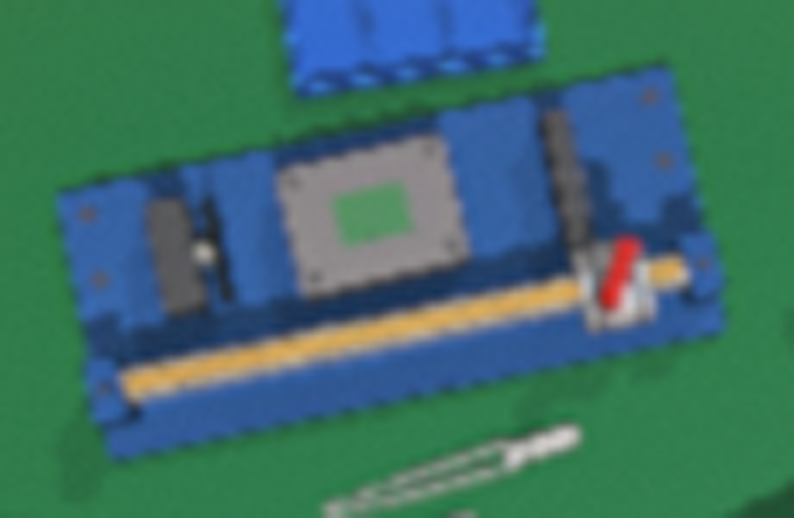

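The crop shows the grey box at (370,215) with its four corners visible. It's about 80x60 and sits inside the holder, so it is the one meant. The red head is at (621,273), the jaw at (568,175) and the buffer pad at about (217,245).

```bash
python3 - <<'E'
from h import *
w=lambda u,v,z: world('top0',195+(u+.5)/6.9-.5,140+(v+.5)/6.9-.5,z)
C=[w(*p,12) for p in [(60,190),(668,65),(723,330),(113,460)]]
c=np.mean(C,0); e=(C[0]-C[1]+C[3]-C[2])[:2]; ang=np.arctan2(e[1],e[0])-np.pi/2
print('holder',c,'yaw',ang, [np.linalg.norm(C[i]-C[i-1]) for i in range(4)])
a,b=w(607,305,112),w(636,240,112); h=w(621,273,112)
d=b-a; print('head',h,'len',np.linalg.norm(d),'dir',np.arctan2(d[1],d[0]),'rel',np.arctan2(d[1],d[0])-ang)
Rt=np.array([[np.cos(ang),np.sin(ang)],[-np.sin(ang),np.cos(ang)]])
L=lambda p:Rt@(p-c)[:2]
print('head local',L(h),'box',[L(w(*p,47)) for p in [(277,165),(440,135),(468,260),(305,297)]],'pad',L(w(220,245,30)),'jaw',L(w(560,175,47)))
E
```

```text
holder [592.84595296  27.25712095  12.        ] yaw 0.20761485905001464 [np.float64(131.54412739168976), np.float64(296.7668662479788), np.float64(129.7389154459901), np.float64(296.48818434125417)]
head [578.21320047 -77.09947227 112.        ] len 31.677649089626335 dir -0.42060337823182214 rel -0.6282182372818368
head local [-35.82918544 -99.09937166] box [array([51.48128897, 42.78523816]), array([ 49.62556702, -34.44371888]), array([-10.32721494, -35.18389476]), array([-11.63628023,  42.49931765])] pad [22.18153961 77.32943   ] jaw [ 19.76157664 -85.31104304]
```

```bash
python3 -m pendant '[{"hand":0,"translation":[-2.0,-2.0,0],"turn":0},{"hand":0,"translation":[-4.1,-4.05,0],"turn":0},{"hand":0,"translation":[-4.1,-4.05,0],"turn":0},{"hand":0,"translation":[-4.1,-4.05,0],"turn":0},{"hand":0,"translation":[-4.1,-4.05,0],"turn":0},{"hand":0,"translation":[-4.1,-4.05,0],"turn":0},{"hand":0,"translation":[-4.1,-4.05,0],"turn":0},{"hand":0,"translation":[-4.1,-4.05,0],"turn":0},{"hand":0,"translation":[-4.1,-4.05,0],"turn":0},{"hand":0,"translation":[-4.1,-4.05,0],"turn":0},{"hand":0,"translation":[-4.1,-4.05,0],"turn":0},{"hand":0,"translation":[-4.1,-4.05,0],"turn":0},{"hand":0,"translation":[-4.1,-4.05,0],"turn":0},{"hand":0,"translation":[-4.1,-4.05,0],"turn":0},{"hand":0,"translation":[-2.0,-2.0,0],"turn":0}]'; python3 -c "
from cell import arm; print(arm.sense()['joints'])"
```

```text
clock: 1.98
ee_pos: [574.4, -80.3, 222.3]
ee_rot: [-3.14, 0.0, 2.861]
force: [-0.1, 0.8, -0.4]
finger_gap: 43.5
[-0.56765193  0.22372686  0.7400841   1.6713544  -0.15399656  1.30675993
  1.49014381]
```

```bash
python3 -m pendant '[{"hand":0,"translation":[0,0,0],"turn":0.18},{"hand":0,"translation":[0,0,0],"turn":0.181},{"hand":0,"translation":[0,0,0],"turn":0.181},{"hand":0,"translation":[0,0,0],"turn":0.181},{"hand":0,"translation":[0,0,0],"turn":0.181},{"hand":0,"translation":[0,0,0],"turn":0.181},{"hand":0,"translation":[0,0,0],"turn":0.181},{"hand":0,"translation":[0,0,0],"turn":0.181},{"hand":0,"translation":[0,0,0],"turn":0.181},{"hand":0,"translation":[0,0,0],"turn":0.181},{"hand":0,"translation":[0,0,0],"turn":0.181},{"hand":0,"translation":[0,0,0],"turn":0.181},{"hand":0,"translation":[0,0,0],"turn":0.181},{"hand":0,"translation":[0,0,0],"turn":0.181},{"hand":0,"translation":[0,0,0],"turn":0.181},{"hand":0,"translation":[0,0,0],"turn":0.181},{"hand":0,"translation":[0,0,0],"turn":0.181},{"hand":0,"translation":[0,0,0],"turn":0.181},{"hand":0,"translation":[0,0,0],"turn":0}]'; python3 - <<'E'
from h import *
print(arm.sense()['joints'].round(2) if hasattr(arm.sense()['joints'],'round') else arm.sense()['joints'])
im,d=snap('wrist','w1'); print(arm.camera_info('wrist'))
cv2.imwrite('pics/w1b.png',cv2.resize(im,(800,600),interpolation=cv2.INTER_CUBIC))
E
```

```text
clock: 4.35
ee_pos: [573.7, -76.7, 222.2]
ee_rot: [3.141, 0.0, -0.392]
force: [-0.4, -0.2, 0.3]
finger_gap: 43.4
[-0.95  0.44  1.33  1.69 -0.44  1.36 -1.52]
{'intrinsics': array([[297.31863964,   0.        , 258.87218626],
       [  0.        , 297.31863964, 190.74284523],
       [  0.        ,   0.        ,   1.        ]]), 'xyz': array([ 647.5222064 , -106.78929927,  384.0098531 ]), 'attitude': array([-2.96139149e-01, -1.11346868e-03, -1.95977100e+00])}
```

View pics/w1b.png

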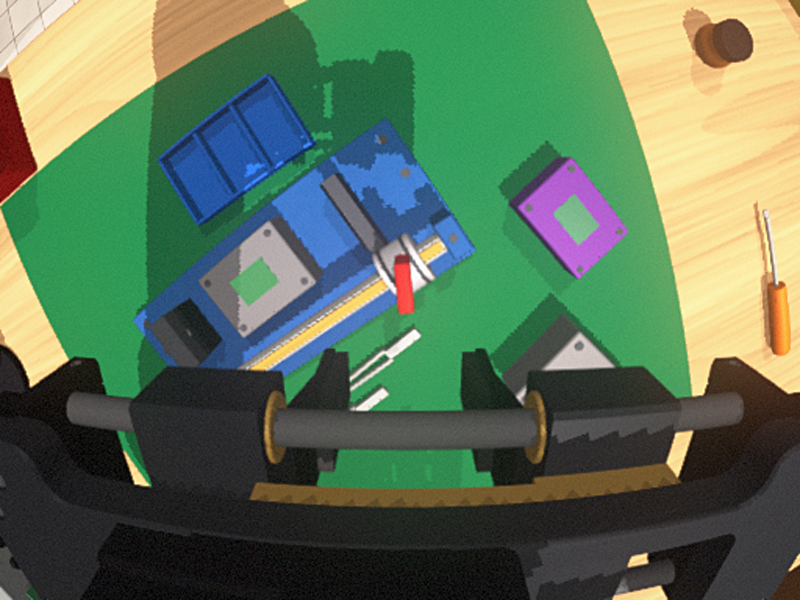

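The wrist view shows the red head at (403,284), long side nearly vertical in the picture, with the collar under it. The box is at (260,278) and the buffer at (185,330). I'll enlarge the head.

```bash
python3 - <<'E'
from h import *
im=cv2.imread('pics/w1.png')[145:215,215:305]
cv2.imwrite('pics/c2.png',cv2.resize(im,None,fx=8,fy=8,interpolation=cv2.INTER_CUBIC))
d=np.load('pics/w1.npz')['d'][160:202:3,250:268:2]; print(d.round(0))
E
```

```text
[[326. 322. 322. 319. 320. 319. 319. 318. 324.]
 [322. 322. 297. 297. 297. 299. 317. 317. 318.]
 [322. 287. 284. 285. 283. 284. 318. 317. 316.]
 [321. 276. 276. 276. 277. 276. 318. 319. 318.]
 [320. 278. 277. 277. 276. 277. 285. 319. 320.]
 [320. 277. 277. 277. 277. 277. 279. 321. 322.]
 [320. 280. 278. 277. 278. 278. 279. 323. 325.]
 [324. 323. 279. 280. 279. 278. 280. 328. 328.]
 [325. 325. 279. 279. 279. 280. 279. 331. 334.]
 [383. 327. 282. 282. 280. 280. 280. 399. 396.]
 [387. 386. 282. 280. 281. 282. 282. 399.   0.]
 [387. 388. 284. 283. 283. 283. 283. 401. 399.]
 [401. 400. 285. 283. 281. 282. 282. 285. 401.]
 [402. 403. 402. 284. 284. 285. 285. 403. 402.]]
```

View pics/c2.png

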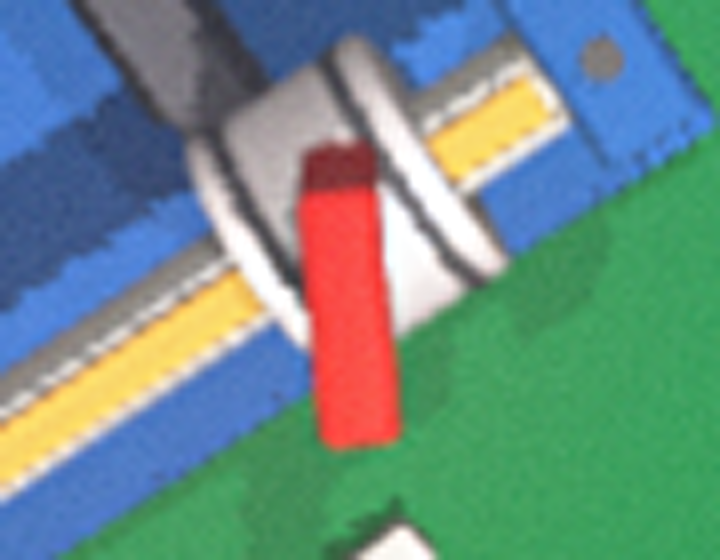

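The bright top face has its corners at (302,192), (380,188), (400,438) and (322,447) in the crop.

```bash
python3 - <<'E'
from h import *
f=lambda u,v,z=None: world('w1',215+(u+.5)/8-.5,145+(v+.5)/8-.5,z)
print('depth',f(350,300),f(355,380))
for z in [112,115]:
    P=[f(*p,z) for p in [(302,192),(380,188),(400,438),(322,447)]]; c=np.mean(P,0); e=(P[0]+P[1]-P[2]-P[3])[:2]
    print(z,c,'len',np.linalg.norm(e)/2,np.linalg.norm((P[0]-P[1])[:2]),'yaw',np.arctan2(e[1],e[0]))
s=arm.sense();w=s['ee_rot'][2];t=s['ee_pos']
d=(c-t); print(t,w,'tool xyz', np.cos(w)*d[0]+np.sin(w)*d[1], np.sin(w)*d[0]-np.cos(w)*d[1])
E
```

```text
depth [579.39866826 -78.64254176 114.57807413] [570.07869882 -75.42720452 114.54491188]
112 [576.63282011 -77.64242279 112.        ] len 31.27354699626759 9.144056142981126 yaw -0.31619376571029856
115 [577.41396681 -77.96556603 115.        ] len 30.928509173617858 9.043170713447392 yaw -0.31619376571029784
[573.77884787 -76.84421158 222.31758333] -0.3892411215850582 tool xyz 3.788741042575077 -0.3420041134054379
```

```bash
python3 -m pendant '[{"hand":0,"translation":[0.2,0,2.5],"turn":0},{"hand":0,"translation":[0.2,0,5],"turn":0},{"hand":0,"translation":[0,0,4],"turn":0},{"hand":0,"translation":[0,0,2.3],"turn":0},{"hand":0,"translation":[0,0,0],"turn":0},{"hand":-1,"translation":[0,0,0],"turn":0},{"hand":-1,"translation":[0,0,0],"turn":0},{"hand":-1,"translation":[0,0,0],"turn":0},{"hand":-1,"translation":[0,0,0],"turn":0},{"hand":-1,"translation":[0,0,0],"turn":0}]' 25; python3 -c "
from cell import arm; print(arm.sense()['joints'],arm.sense()['ft_torque'])"
```

```text
clock: 5.65
ee_pos: [578.0, -77.9, 84.9]
ee_rot: [-3.141, -0.0, -0.392]
force: [0.1, 1.9, 3.8]
finger_gap: 10.5
[-0.82532588  0.56892884  1.16550512  1.83085244 -0.57848093  1.13500268
 -1.42003512] [0.47822902 0.13028434 0.16614629]
```

```bash
python3 -m pendant '[{"hand":-1,"translation":[0,0,0],"turn":-0.15},{"hand":-1,"translation":[0,0,0],"turn":-0.15},{"hand":-1,"translation":[0,0,0],"turn":-0.15},{"hand":-1,"translation":[0,0,0],"turn":-0.15},{"hand":-1,"translation":[0,0,0],"turn":-0.15},{"hand":-1,"translation":[0,0,0],"turn":-0.15},{"hand":-1,"translation":[0,0,0],"turn":-0.15},{"hand":-1,"translation":[0,0,0],"turn":-0.15},{"hand":-1,"translation":[0,0,0],"turn":0},{"hand":-1,"translation":[0,0,0],"turn":0}]'; python3 - <<'E'
from h import *
s=arm.sense(); print(s['joints'],s['ft_torque'])
w=s['ee_rot'][2]; a=0.208; u=np.array([-np.sin(a),np.cos(a)])
print('tool dir of +y holder',np.cos(w)*u[0]+np.sin(w)*u[1],np.sin(w)*u[0]-np.cos(w)*u[1], 'force along/cross',s['force'][:2]@u,s['force'][:2]@[np.cos(a),np.sin(a)])
E
```

```text
clock: 6.9
ee_pos: [578.2, -78.4, 84.8]
ee_rot: [3.141, -0.001, 0.804]
force: [2.9, 1.3, 0.3]
finger_gap: 9.6
[-0.65372034  0.423698    0.88700356  1.82504461 -0.3723987   1.06834087
 -0.39395108] [ 0.1789375  -0.56960462  0.09230218]
tool dir of +y holder 0.5610810735689813 -0.8277608524704941 force along/cross 0.7100498297096345 3.1033864105397955
```

```bash
cat > st.py <<'E'
from h import *
s=arm.sense(); a=0.208; u=np.array([-np.sin(a),np.cos(a)]); n=np.array([np.cos(a),np.sin(a)])
d=s['ee_pos'][:2]-np.array([578.2,-78.4]); w=s['ee_rot'][2]
print('travel %.2f cross %.2f | F along %.2f cross %.2f z %.2f | yaw %.3f'%(d@u,d@n,s['force'][:2]@u,s['force'][:2]@n,s['force'][2],w))
E
python3 -m pendant '[{"hand":-1,"translation":[0.28,-0.41,0],"turn":0},{"hand":-1,"translation":[0.28,-0.41,0],"turn":0},{"hand":-1,"translation":[0.28,-0.41,0],"turn":0},{"hand":-1,"translation":[0.28,-0.41,0],"turn":0},{"hand":-1,"translation":[0.28,-0.41,0],"turn":0},{"hand":-1,"translation":[0.28,-0.41,0],"turn":0},{"hand":-1,"translation":[0.28,-0.41,0],"turn":0},{"hand":-1,"translation":[0.28,-0.41,0],"turn":0}]'; python3 st.py
```

```text
clock: 7.9
ee_pos: [569.9, -39.3, 84.8]
ee_rot: [3.14, -0.001, 0.806]
force: [5.5, -0.0, -0.2]
finger_gap: 10.0
travel 39.96 cross -0.01 | F along -1.13 cross 5.34 z -0.25 | yaw 0.806
```

```bash
python3 -m pendant '[{"hand":-1,"translation":[0.26,-0.3,0],"turn":0},{"hand":-1,"translation":[0.22,-0.33,0],"turn":0},{"hand":-1,"translation":[0.17,-0.25,0],"turn":0},{"hand":-1,"translation":[0.17,-0.25,0],"turn":0},{"hand":-1,"translation":[0.17,-0.25,0],"turn":0},{"hand":-1,"translation":[0.17,-0.25,0],"turn":0}]'; python3 st.py;python3 -m pendant '[{"hand":-1,"translation":[0.17,-0.25,0],"turn":0},{"hand":-1,"translation":[0.17,-0.25,0],"turn":0},{"hand":-1,"translation":[0.17,-0.25,0],"turn":0},{"hand":-1,"translation":[0.11,-0.17,0],"turn":0}]'; python3 st.py
```

```text
clock: 8.65
ee_pos: [565.9, -19.9, 84.8]
ee_rot: [3.141, -0.0, 0.807]
force: [4.9, -2.1, 4.9]
finger_gap: 10.0
travel 59.78 cross 0.01 | F along -3.08 cross 4.35 z 4.91 | yaw 0.807
clock: 9.15
ee_pos: [563.5, -8.9, 84.8]
ee_rot: [3.141, -0.0, 0.807]
force: [4.4, -0.7, 4.8]
finger_gap: 9.8
travel 71.00 cross 0.01 | F along -1.56 cross 4.19 z 4.76 | yaw 0.807
```

```bash
python3 -m pendant '[{"hand":-1,"translation":[0.084,-0.124,0],"turn":0},{"hand":-1,"translation":[0.084,-0.124,0],"turn":0},{"hand":-1,"translation":[0,0,0],"turn":0}]'; python3 st.py;python3 -m pendant '[{"hand":-1,"translation":[0.084,-0.124,0],"turn":0},{"hand":-1,"translation":[0,0,0],"turn":0}]'; python3 st.py;python3 -m pendant '[{"hand":-1,"translation":[0.084,-0.124,0],"turn":0},{"hand":-1,"translation":[0,0,0],"turn":0}]'; python3 st.py
```

```text
clock: 9.52
ee_pos: [562.9, -5.8, 84.8]
ee_rot: [3.141, -0.0, 0.807]
force: [4.7, 0.3, 4.7]
finger_gap: 10.1
travel 74.18 cross 0.02 | F along -0.66 cross 4.65 z 4.66 | yaw 0.807
clock: 9.78
ee_pos: [562.6, -4.4, 84.8]
ee_rot: [3.141, -0.0, 0.807]
force: [4.0, -0.8, 6.4]
finger_gap: 10.0
travel 75.66 cross 0.04 | F along -1.65 cross 3.79 z 6.45 | yaw 0.807
clock: 10.02
ee_pos: [562.3, -2.9, 84.8]
ee_rot: [3.141, -0.0, 0.807]
force: [4.2, -1.4, 5.2]
finger_gap: 9.8
travel 77.15 cross 0.06 | F along -2.22 cross 3.79 z 5.24 | yaw 0.807
```

```bash
python3 -m pendant '[{"hand":-1,"translation":[0.084,-0.124,0],"turn":0},{"hand":-1,"translation":[0,0,0],"turn":0}]'>/dev/null; python3 st.py;python3 -m pendant '[{"hand":-1,"translation":[0.056,-0.083,0],"turn":0},{"hand":-1,"translation":[0,0,0],"turn":0}]'>/dev/null; python3 st.py;python3 -m pendant '[{"hand":-1,"translation":[0.056,-0.083,0],"turn":0},{"hand":-1,"translation":[0,0,0],"turn":0}]'>/dev/null; python3 st.py
```

```text
travel 78.46 cross 0.03 | F along -2.72 cross 3.87 z 5.55 | yaw 0.807
travel 78.99 cross 0.01 | F along -4.28 cross 4.61 z 4.74 | yaw 0.806
travel 79.46 cross -0.01 | F along -4.56 cross 5.02 z 3.42 | yaw 0.806
```

```bash
python3 -m pendant '[{"hand":-1,"translation":[0.056,-0.083,0],"turn":0},{"hand":-1,"translation":[0,0,0],"turn":0}]'>/dev/null; python3 st.py;python3 -m pendant '[{"hand":-1,"translation":[0.056,-0.083,0],"turn":0},{"hand":-1,"translation":[0,0,0],"turn":0}]'>/dev/null; python3 st.py
```

```text
travel 80.00 cross 0.00 | F along -7.35 cross 5.31 z 3.14 | yaw 0.806
travel 80.56 cross 0.01 | F along -8.26 cross 5.32 z 2.06 | yaw 0.806
```

```bash
python3 -m pendant '[{"hand":-1,"translation":[0.056,-0.083,0],"turn":0},{"hand":-1,"translation":[0,0,0],"turn":0}]'>/dev/null; python3 st.py
python3 -m pendant '[{"hand":-1,"translation":[0,0,0],"turn":0.12},{"hand":-1,"translation":[0,0,0],"turn":0.12},{"hand":-1,"translation":[0,0,0],"turn":0.12},{"hand":-1,"translation":[0,0,0],"turn":0.12},{"hand":-1,"translation":[0,0,0],"turn":0}]' 35; python3 st.py
```

```text
travel 81.05 cross -0.03 | F along -9.15 cross 5.86 z 2.36 | yaw 0.805
clock: 12.15
ee_pos: [561.6, 0.8, 84.8]
ee_rot: [3.138, -0.001, 0.323]
force: [8.0, -8.4, 1.5]
finger_gap: 9.6
travel 80.89 cross 0.07 | F along -9.85 cross 6.09 z 1.47 | yaw 0.323
```

```bash
python3 -m pendant '[{"hand":-1,"translation":[0,0,0],"turn":0.12},{"hand":-1,"translation":[0,0,0],"turn":0.12},{"hand":-1,"translation":[0,0,0],"turn":0.12},{"hand":-1,"translation":[0,0,0],"turn":0.12},{"hand":-1,"translation":[0,0,0],"turn":0.12},{"hand":-1,"translation":[0,0,0],"turn":0.12},{"hand":-1,"translation":[0,0,0],"turn":0}]'; python3 st.py; python3 -m pendant '[{"hand":-1,"translation":[0,0,0],"turn":0.05},{"hand":-1,"translation":[0,0,0],"turn":0.05},{"hand":-1,"translation":[0,0,0],"turn":0}]'; python3 st.py; python3 -c "
from cell import arm; print(arm.sense()['joints'],arm.sense()['ft_torque'])"
```

```text
clock: 13.02
ee_pos: [561.5, 0.5, 84.9]
ee_rot: [3.139, -0.004, -0.397]
force: [8.1, -9.2, 2.7]
finger_gap: 9.8
travel 80.64 cross -0.03 | F along -10.64 cross 6.08 z 2.65 | yaw -0.397
clock: 13.4
ee_pos: [561.4, 0.6, 84.9]
ee_rot: [3.139, -0.004, -0.495]
force: [8.4, -10.5, 2.5]
finger_gap: 10.9
travel 80.74 cross -0.11 | F along -11.97 cross 6.06 z 2.54 | yaw -0.495
[-1.01364233  0.52307372  1.19288714  1.88564235 -0.54136461  1.10787456
 -1.67738756] [-2.21859813 -1.56479361  0.65951013]
```

```bash
python3 -m pendant '[{"hand":-1,"translation":[0.07,0.08,0],"turn":0},{"hand":-1,"translation":[0.07,0.08,0],"turn":0},{"hand":-1,"translation":[0,0,0],"turn":0}]'; python3 st.py; python3 -m pendant '[{"hand":-0.2,"translation":[0,0,0],"turn":0},{"hand":-0.2,"translation":[0,0,0],"turn":0},{"hand":-0.2,"translation":[0,0,0],"turn":0},{"hand":-0.2,"translation":[0,0,0],"turn":0}]'; python3 st.py
```

```text
clock: 13.78
ee_pos: [561.5, 0.4, 84.8]
ee_rot: [3.141, -0.001, -0.493]
force: [4.9, -4.5, 5.5]
finger_gap: 10.5
travel 80.54 cross -0.07 | F along -5.43 cross 3.83 z 5.50 | yaw -0.493
clock: 14.28
ee_pos: [560.7, 1.3, 84.3]
ee_rot: [3.141, 0.001, -0.493]
force: [-0.2, -0.1, 0.1]
finger_gap: 33.5
travel 81.55 cross -0.66 | F along -0.02 cross -0.17 z 0.09 | yaw -0.493
```

Now I'll go up and look from above.

```bash
python3 -m pendant '[{"hand":-0.2,"translation":[0,0,-2],"turn":0},{"hand":-0.2,"translation":[0,0,-5],"turn":0},{"hand":-0.2,"translation":[0,0,-5],"turn":0},{"hand":-0.2,"translation":[0,0,-2],"turn":0},{"hand":-0.2,"translation":[0,0,0],"turn":0}]'; python3 - <<'E'
from h import *
im,d=snap('wrist','w2')
cv2.imwrite('pics/w2b.png',cv2.resize(im[60:250,60:330],None,fx=2.9,fy=2.9,interpolation=cv2.INTER_CUBIC))
E
```

```text
clock: 14.9
ee_pos: [561.9, 1.1, 226.1]
ee_rot: [-3.139, -0.001, -0.493]
force: [0.4, -0.2, -0.3]
finger_gap: 34.9
```

View pics/w2b.png

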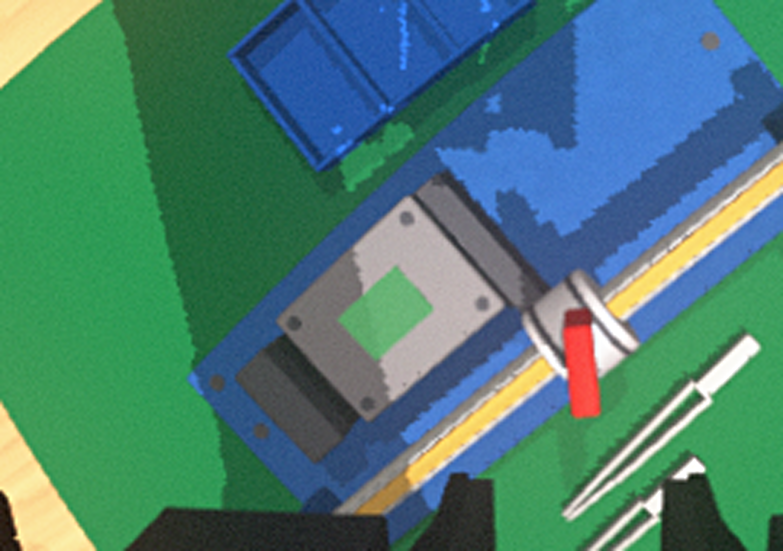

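The box is between the jaw (480,240) and the pad (300,390), with no gap at either end. The red head is at (581,370). I'll measure the head's angle and the collar's travel against the first measurement.

```bash
python3 - <<'E'
from h import *
f=lambda u,v,z: world('w2',60+(u+.5)/2.9-.5,60+(v+.5)/2.9-.5,z)
P=[f(*p,114) for p in [(565,328),(591,325),(600,415),(574,418)]]; c=np.mean(P,0); e=(P[0]+P[1]-P[2]-P[3])[:2]
a=.208;d=c[:2]-[577.2,-77.8]
print(c,'yaw',np.arctan2(e[1],e[0]),'travel',d@[-np.sin(a),np.cos(a)],np.linalg.norm(e)/2)
# shaft direction at z 60 (brass strip), to reference head angle
A,B=f(430,460,60),f(750,192,60);print('shaft yaw',np.arctan2(*( (A-B)[[1,0]]))-np.pi/2)
P=[f(*p,49) for p in [(278,321),(405,196),(505,302),(372,419)]];print('box',np.round(P,1), [np.linalg.norm(P[i]-P[i-1]).round(1) for i in range(4)])
E
```

```text
[5.60300477e+02 2.81575570e-01 1.14000000e+02] yaw -0.3954564089053887 travel 79.88840503603318 31.223695305895752
shaft yaw 0.22008442315342158
box [[623.7 111.1  49. ]
 [641.   36.7  49. ]
 [584.1  22.7  49. ]
 [567.5  97.7  49. ]] [np.float64(57.8), np.float64(76.4), np.float64(58.6), np.float64(76.8)]
```

```bash
python3 -m pendant '[{"hand":-0.2,"translation":[0,0,0],"turn":0},{"hand":-0.2,"translation":[0,0,0],"turn":0},{"hand":-0.2,"translation":[0,0,0],"turn":0},{"hand":-0.2,"translation":[0,0,0],"turn":0},{"hand":-0.2,"translation":[0,0,0],"turn":0},{"hand":-0.2,"translation":[0,0,0],"turn":0},{"hand":-0.2,"translation":[0,0,0],"turn":0},{"hand":-0.2,"translation":[0,0,0],"turn":0}]'; python3 - <<'E'
from h import *
im,_=snap('wrist','w3'); o=np.load('pics/w2.npz')['im']
g=lambda i:cv2.cvtColor(i[60:220,60:330],cv2.COLOR_BGR2GRAY).astype(np.float32)
print(cv2.phaseCorrelate(g(o),g(im)), np.abs(g(o)-g(im))[50:90,160:230].mean(),np.abs(g(o)-g(im)).mean())
arm.close_job()
E
```

```text
clock: 15.95
ee_pos: [561.2, 1.1, 224.6]
ee_rot: [-3.142, -0.0, -0.493]
force: [-0.2, -1.2, 0.2]
finger_gap: 34.7
((-0.5261991588396597, -0.3066498395480437), 1.0294781036730165) 4.5364285 5.6596527
the job is handed in; nothing more can be done
```

The job is handed in at about 16 s on the clock. I loosened the screw by about 1.2 rad and slid the collar about 80 mm, until the jaw pushed the box against the buffer. I tightened the screw while still pressing, then let go and backed off.

- **Press:** contact with the buffer came at about 78 mm of travel. The push just before tightening was about 9 N, including 1–2 N of collar friction. It reached 12 N at the wrist while tightening, below the 20 N limit for the box.
- **Screw:** the red head ended at −0.395 rad, against about −0.39 rad expected for fully tight. It turned between the pads when I overturned it slightly, so it was on its stop.
- **Release:** the last picture measurement put the collar at 79.9 mm, while the gripper read 80.5 mm just before letting go. That 0.6 mm difference is within the measuring error. At about 3 N per mm, 79.9 mm means the box is held with roughly 5–7 N.
- **One second later:** the whole picture shifted by about half a pixel, because the arm was still settling, and the collar area changed no more than the rest.
- **Other things:** the tray and tweezers looked undisturbed in the last picture. The other bystanders were out of that view, and I noticed no contact with anything else.
- **Disagreement:** before loosening, the two cameras gave the head angle as −0.42 and −0.32 rad. I used the −0.39 expected from the description, and the grip went on cleanly.

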